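# Tap the guide block home against the hidden stop

### The job

Pick up the orange-handled tapping bar and, touching the steel guide block with nothing but the bar, nudge it gently along the channel under the blue hood until it is fully home against the solid stop hidden in there, without ever ramming the stop. Leave it there and lay the bar back down flat on its black mat; keep the other stock where it is.

Things in the scene. Friction and masses are not known exactly. Their poses are not given: they have to be found in the camera images.
- gauge: Fixed stop gauge: aluminium plate 300 x 110 x 12 mm with an open channel. Origin: on the work surface under the middle of the hood's mouth; +x is the push direction (into the hood), z up. The plate spans x -140 to +160, y +-55 mm; its top, z 12 mm, is the channel floor. Its place and yaw change each time.
- mouth (a point): Point on the channel floor in the middle of the hood's mouth (gauge x = 0, y = 0, z 12 mm), axes as the gauge. Two dark steel guide rails, 20 mm tall (tops at z 32 mm), 16 mm wide, run along the channel from x -70 to +150 mm with 43 mm between them, centred on y = 0.
- hood: Blue sheet-metal hood over the channel's far part; origin and axes as the gauge. Covers x 0 to 145 mm, y +-50 mm; top at z 64, roof underside at z 60 mm; open only at the mouth (x = 0, yellow strip on the roof edge). The rigid stop is inside, out of sight: its solid face lies somewhere between x 68 and 98 mm, different each time, and no reading shows it.
- hood_top (a point): Middle of the hood's roof (gauge x 72, z 64 mm). About the stop below it: a light spring pin stands 6 mm proud of the solid face and yields at once (200 N/m, 1.2 N when flush); the block's friction holds against it. Home means the block's front at the solid face within 2 mm, where push force climbs steeply above the steady sliding force. Over 22 N on the stop spoils its setting.
- guide_block: Loose steel guide block 60 (x, along the channel) x 40 x 40 mm, about 0.6 kg, two dark bores on top. Origin: centre of its underside. Starts on the channel floor, partly between the rails, short of the hood's mouth. Sliding it takes a steady 2 to 5 N; strike it with no more than 30 N; it stays where it is left.
- tapping_bar: Loose tapping bar, 195 mm long, 160 g, along its x. Origin: on its underside at x = 0. Orange square handle 24 x 24 mm from x -90 to -5, steel rod 14 mm thick from -5 to +85, white tip 24 mm thick from +85 to +105 mm. Its axis is 12 mm above the underside. Starts lying on the mat. Pushing with the axis about 22 mm above the channel floor meets the block's middle.
- bar_tip (a point): Centre of the bar's flat white end face, at x +105 mm, 12 mm above its underside; x points out of the end.
- bar_grip (a point): Good grip point in the orange handle, at x -35 mm, 12 mm above the underside, 140 mm behind the end face; grip across the bar's y (24 mm wide).
- mat: Fixed black rubber mat 270 (x) x 110 (y) x 4 mm, the bar's place. Origin: centre of its underside; top 4 mm above the work surface.
- bushing_a: Bystander: black bushing with a yellow-lined bore, 38 mm diameter, 45 mm tall, upright; origin under its centre.
- bushing_b: Bystander: the same kind of bushing, 38 mm diameter, 45 mm tall; origin under its centre.
- spare_block: Bystander: smaller dark steel block 50 x 36 x 30 mm lying on the work surface; not the one to tap. Origin under its centre.
- bin: Bystander: blue open picking bin 190 (x) x 130 x 90 mm holding bushings; origin under its centre.
- oil_jar: Bystander: white jar with red cap, 60 mm diameter, 100 mm tall; origin under its centre.
- wrench: Bystander: steel wrench 170 mm long lying on the work surface; origin under its middle.
Mind the look-alikes: they are no part of the job. Leave any purple look-alike of the tapping_bar alone.

How it is judged:
By the outcome, as a careful person would: the job done as asked, in the order asked, and still so for the second after the job is handed in, with the robot touching nothing.
It also fails if it takes over 72 s, if anything falls off the work surface, if the arm or the gripper's body presses on something with over 40 N, if the wrist force passes 120 N, or if a joint passes its speed limit or range.

### The arm

A 6-joint arm with a two-finger parallel gripper is mounted at the origin on the work surface. World frame = base frame: x ahead of the robot, y to its left, z up, the work surface at z = 0. Lengths are in m, angles in rad, forces in N, time in s.
With the tool pointing down it reaches from about 0.35 to 1 m from the base axis. Payload 7.1 kg.
Tool frame: the origin (TCP) lies between the finger pads; the fingertips stand 22 mm ahead of it and the grasp point (between the pads) lies 3 mm ahead of it; z points along the fingers, y is the line along which they close (so a half turn about z gives the same grasp; the last joint's range is limited). The gripper opens to 85 mm and grips with 20 to 120 N. Pads are 22 mm wide; open, the fingers measure 114 mm over their backs; the gripper's body (76 mm by 85 mm) begins 54 mm behind the grasp point. The pads swing forward as they close: fully open they stand 13 mm farther back than shut.
Start: joints at [1.248, 0.423, 1.63, -0, 1.089, -0.019], TCP at [0.187, 0.596, 0.253] pointing down, gripper open.
Joint ranges: [-3, 3], [-0.9, 2.11], [0.09, 2.58], [-1.31, 4.45], [0.11, 2.69], [-2.54, 2.54]. Speed limits (rad/s): [2.39, 2.39, 3.01, 3.14, 3.14, 3.14].

### API

Orientations are given as a rotation vector (axis times angle).
In Python, from rig import manip gives the robot as it stands. The module is installed in compiled form; this text tells all that it offers. Calls block until the motion is done:
- manip.move_to(position, orientation): joint-space move of the TCP to a pose.
- manip.servo_line(position, orientation=None, rate=0.15): straight line of the TCP; orientation=None keeps the orientation; rate is the mean speed in m/s.
- manip.set_joints(angles): joint-space move.
- manip.command_gripper(opening, f_grip=None): finger opening in m; f_grip is the grip in N (None keeps the last); returns when the fingers have stopped.
- manip.hold(seconds).
- manip.solve_ik(position, orientation): joint angles nearest the present ones, or None.
- manip.camera(name): name is "scene" or "top"; returns a dict with "image" (400x640x3 uint8, red, green, blue), "fx", "fy", "cx", "cy" (pixels), "cam_to_world" (4x4, takes a point from camera to world coordinates). Camera axes: x right, y down, z forward; pixel columns grow to the right and rows downward; lengths in m; the calibration is good to about 2 mm. A picture is of the moment at which its call begins. There is no depth.
A pose or a line that the arm cannot do raises manip.IKError and nothing moves.
- manip.sign_off(): hands the job in; it is judged then, once.
Readings, each from a call of its own:
- manip.get_time(): time.
- manip.get_joint_positions(): joint angles.
- manip.get_joint_vel(): joint speeds.
- manip.get_tau(): joint torques, N m.
- manip.get_position(): TCP position.
- manip.get_ee_rot(): TCP orientation.
- manip.get_contact_force(): force on the tool from outside, world axes, zero at the start.
- manip.get_torque(): the same for the moment, N m.
- manip.get_width(): finger opening in m.
- manip.get_grip_force(): force on a finger pad.
Only numpy, scipy, OpenCV 4.12 (cv2) and the standard library are available. Lean on these libraries where they do the work, as an engineer would, in place of code of your own. Each camera call takes 0.05 s, during which the arm holds its last target. There are 200 camera calls.

## Working session

There is one attempt and no reset: what is moved stays moved. The work goes in short steps, each a Python script; the robot and the scene stay as the last script left them, time stands still between calls to the robot, and variables do not carry over. Pictures are saved under pics/ and viewed, at most 10 in all, crops included, and the job is handed in when it is done.

```bash
mkdir -p pics; ls
python3 - <<'E'
from rig import manip
import cv2,numpy as np
for n in("scene","top"):
    c=manip.camera(n); cv2.imwrite(f"pics/{n}0.png",c["image"][:,:,::-1])
    print(n,c["fx"],c["fy"],c["cx"],c["cy"],np.round(c["cam_to_world"],4).tolist())
print(manip.get_time(),manip.get_ee_rot(),manip.get_contact_force())
E
```

```text
pics
scene 404.34269768787993 404.34269768787993 313.55099253793577 205.79391049109785 [[-0.8009, 0.3653, -0.4744, 0.9826], [0.5987, 0.5023, -0.6239, 0.6785], [0.0104, -0.7837, -0.621, 0.7586], [0.0, 0.0, 0.0, 1.0]]
top 401.93772175192186 401.93772175192186 322.6122480495593 191.71902789849528 [[-0.0243, -0.985, 0.1711, 0.2285], [-0.9996, 0.022, -0.0154, 0.0128], [0.0114, -0.1714, -0.9851, 1.4722], [0.0, 0.0, 0.0, 1.0]]
0.1 [-4.75269691e-01 -3.10521629e+00  2.14186462e-03] [-0.20271043  0.0360465  -0.0042294 ]
```

View pics/scene0.png

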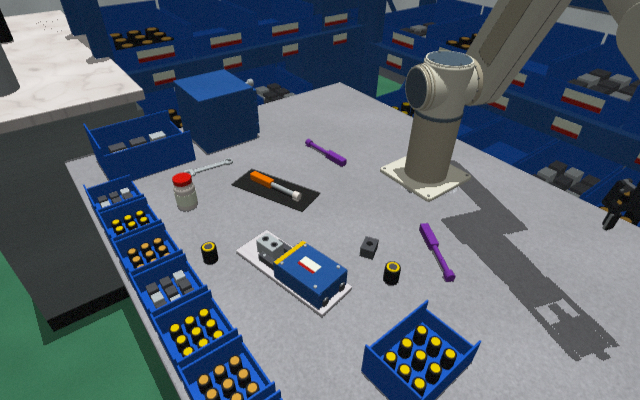

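View pics/top0.png

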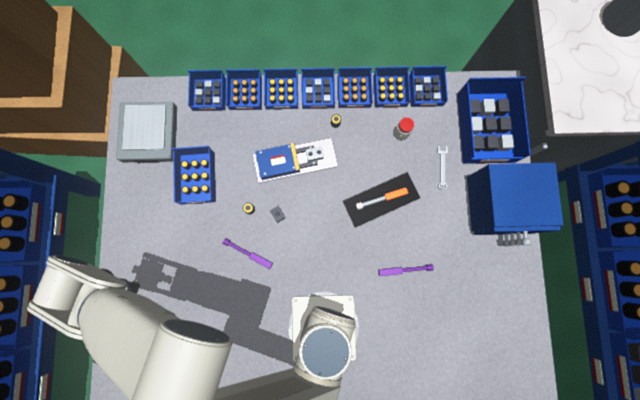

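The orange-handled bar is the target: scene (275,186), top (385,199), on the black mat. The purple look-alikes are at top (247,253) and (406,270), and I leave them alone. The gauge has its hood at top (275,160) and its block at top (312,153). The spare block is at top (278,213). Enlarging now to confirm and to pick corner pixels.

Run:
```python
import cv2
t=cv2.imread("pics/top0.png");s=cv2.imread("pics/scene0.png")
cv2.imwrite("pics/ct.png",cv2.resize(t[130:235,240:430],None,fx=4,fy=4,interpolation=cv2.INTER_CUBIC))
cv2.imwrite("pics/cs.png",cv2.resize(s[160:320,225:360],None,fx=3.7,fy=3.7,interpolation=cv2.INTER_CUBIC))
```

```text
(no output)
```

View pics/ct.png

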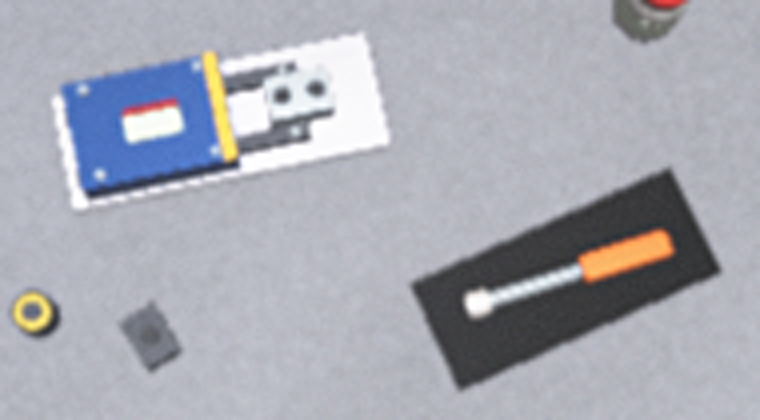

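View pics/cs.png

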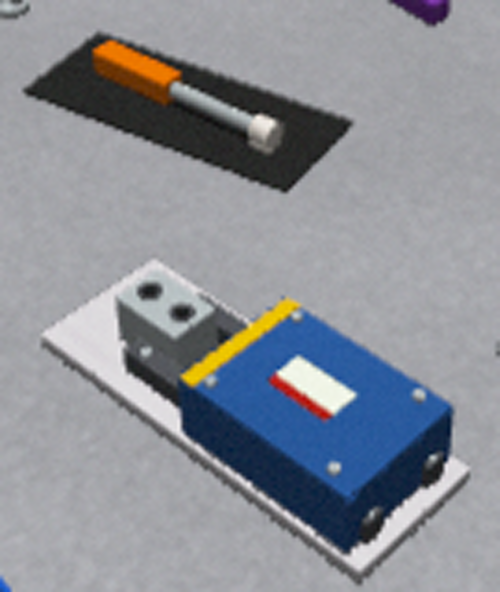

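The crops confirm it: only one bar has an orange handle, with its handle at top crop (625,255) and its white tip at (478,303). The guide block with two bores sits in the channel short of the yellow mouth. Fitting poses from both views.

```bash
cat > fit.py <<'E'
import numpy as np
from scipy.optimize import least_squares
from rig import manip
def fit(pts,cams,x0,crop):
    # pts: (cam, cropu, cropv, (x,y,z) mm); free x,y,z,yaw
    def res(p):
        r=[];c,s=np.cos(p[3]),np.sin(p[3])
        for n,u,v,o in pts:
            ox,oy,sc=crop[n];C=cams[n];q=np.array(o)/1e3
            w=np.array([p[0]+c*q[0]-s*q[1],p[1]+s*q[0]+c*q[1],p[2]+q[2],1])
            k=np.linalg.inv(C["cam_to_world"])@w
            r+=[C["fx"]*k[0]/k[2]+C["cx"]-(ox+(u+.5)/sc-.5),C["fy"]*k[1]/k[2]+C["cy"]-(oy+(v+.5)/sc-.5)]
        return np.array(r)
    s=least_squares(res,x0,loss="soft_l1");return s.x,res(s.x)
E
python3 - <<'E'
from fit import *
cams={n:manip.camera(n) for n in("scene","top")}
crop=dict(top=(240,130,4),scene=(225,160,3.7))
T="top";S="scene"
G=[(T,366,33,(-140,-55,12)),(T,390,143,(-140,55,12)),(T,76,209,(160,55,12)),
(T,207,53,(0,-50,64)),(T,235,160,(0,50,64)),(T,62,84,(145,-50,64)),(T,86,190,(145,50,64)),
(S,42,340,(-140,-55,12)),(S,155,260,(-140,55,12)),(S,468,470,(160,55,12)),(S,360,574,(160,-55,12)),
(S,182,380,(0,-50,64)),(S,298,300,(0,50,64)),(S,452,408,(145,50,64)),(S,350,497,(145,-50,64))]
K=[(T,265,76,(-30,)),]
K=[(T,325,66,(-30,-20,40)),(T,335,112,(-30,20,40)),(T,272,122,(30,20,40)),(T,265,76,(30,-20,40)),
(S,117,297,(-30,-20,40)),(S,165,268,(-30,20,40)),(S,217,305,(30,20,40)),(S,175,335,(30,-20,40))]
B=[(T,665,229,(-90,-12,24)),(T,674,254,(-90,12,24)),(T,580,256,(-5,-12,24)),(T,586,282,(-5,12,24)),(T,478,302,(95,0,18)),
(S,95,52,(-90,-12,24)),(S,110,41,(-90,12,24)),(S,181,79,(-5,12,24)),(S,166,87,(-5,-12,24)),(S,264,133,(95,0,12))]
M=[(T,668,168,(-135,-55,4)),(T,720,270,(-135,55,4)),(T,460,390,(135,55,4)),(T,412,285,(135,-55,4)),
(S,98,32,(-135,55,4)),(S,352,122,(135,55,4)),(S,288,190,(135,-55,4)),(S,24,90,(-135,-55,4))]
P={}
for n,q in dict(gauge=G,block=K,bar=B,mat=M).items():
    x,r=fit(q,cams,[.55,0,.0,1.6],crop);P[n]=x
    print(n,np.round(x,4),"rms px",np.round(np.sqrt(np.mean(r**2)),2),np.round(r,1).tolist())
g=P["gauge"]
c,s=np.cos(g[3]),np.sin(g[3])
print("block in gauge",np.array([[c,s],[-s,c]])@(P["block"][:2]-g[:2]))
np.save("P.npy",P,allow_pickle=True)
E
```

```text
gauge [ 0.6065  0.0822 -0.0033  1.7668] rms px 0.99 [-0.7, 0.3, -0.2, 0.4, -0.6, 1.0, 2.2, 0.2, 1.0, -0.3, -0.7, 0.8, -1.4, 0.7, -0.7, -1.0, -0.2, -0.0, 1.0, 0.1, -0.1, 0.3, -1.1, -0.3, -3.4, -0.1, 0.5, -0.1, -0.5, 1.1]
block [0.6177 0.0176 0.0116 1.7347] rms px 0.62 [0.5, 0.6, 0.0, -0.4, -0.5, 0.0, -0.7, 1.0, -0.2, -0.9, -1.2, -0.6, 0.4, 0.6, -0.1, 0.5]
bar [ 4.5370e-01 -2.3270e-01 -1.0000e-04  1.8514e+00] rms px 0.49 [-0.0, 0.3, -0.1, 0.2, -0.6, 0.4, 0.0, 0.1, -0.2, 0.3, -1.1, 0.1, -0.0, -0.1, 0.3, -1.3, -0.8, 0.0, -0.1, 0.6]
mat [ 4.5080e-01 -2.2570e-01 -1.5000e-03  1.9763e+00] rms px 0.46 [0.2, -0.3, 0.5, 0.5, -0.1, 0.8, -0.9, -0.0, -0.1, -0.1, 0.5, -0.3, -0.4, 0.3, -0.8, 0.3]
block in gauge [-0.06553503  0.00159473]
```

```bash
cat > h.py <<'E'
import numpy as np
from rig import manip
from scipy.spatial.transform import Rotation as R
P=np.load("P.npy",allow_pickle=True).item()
def ori(yaw,flip):
    a=yaw+(np.pi if flip else 0); x=np.array([np.cos(a),np.sin(a),0]);z=np.array([0,0,-1.])
    return R.from_matrix(np.c_[x,np.cross(z,x),z]).as_rotvec()
def at(p,x,y,z):
    c,s=np.cos(p[3]),np.sin(p[3]);return np.array([p[0]+c*x-s*y,p[1]+s*x+c*y,z])
E
python3 - <<'E'
from h import *
b,g=P["bar"],P["gauge"]
for f in(0,1):
    for p,x in((b,-.035),(g,-.26),(g,-.1)):
        q=manip.solve_ik(at(p,x,0,.05),ori(p[3],f));print(f,at(p,x,0,.05),None if q is None else np.round(q,2))
f=min((0,1),key=lambda f:abs(manip.solve_ik(at(b,-.035,0,.05),ori(b[3],f))[5]))
np.save("flip.npy",f);o=ori(b[3],f)
manip.command_gripper(.06)
manip.move_to(at(b,-.035,0,.12),o)
manip.servo_line(at(b,-.035,0,.030),rate=.12)
print(manip.get_contact_force())
manip.command_gripper(.0,60)
print(manip.get_width(),manip.get_grip_force(),manip.get_position(),manip.get_contact_force())
manip.servo_line(at(b,-.035,0,.12),rate=.15)
print(manip.get_width(),manip.get_grip_force(),manip.get_contact_force(),manip.get_torque(),manip.get_time())
import cv2
a=[manip.camera(n)["image"][:,:,::-1] for n in("scene","top")]
cv2.imwrite("pics/s1.png",a[0]);cv2.imwrite("pics/t1.png",a[1])
cv2.imwrite("pics/g1.png",np.vstack([cv2.resize(a[0][120:260,220:360],(560,560))[:300],cv2.resize(a[1][140:240,330:470],(560,400))[:300]]))
E
```

```text
0 [ 0.46342364 -0.26637987  0.05      ] [-0.54  0.61  1.93 -0.    0.6  -0.82]
0 [ 0.65715958 -0.17279193  0.05      ] [-0.27  0.75  1.59 -0.    0.8  -0.47]
0 [ 0.62599716 -0.01585594  0.05      ] [-0.04  0.7   1.72 -0.    0.73 -0.24]
1 [ 0.46342364 -0.26637987  0.05      ] [-0.54  0.61  1.93 -0.    0.6   2.32]
1 [ 0.65715958 -0.17279193  0.05      ] None
1 [ 0.62599716 -0.01585594  0.05      ] None
[ 0.38199888 -0.33925872  0.12096887]
0.022852930242326458 60.29929161071777 [ 0.46393881 -0.26666942  0.03091158] [-0.28831658  1.12985981  6.32152038]
0.022800713096138125 59.375853538513184 [-0.05355761  0.16370796 -1.67067839] [-0.03513937 -0.06348367 -0.05679974] 5.85
```

View pics/g1.png

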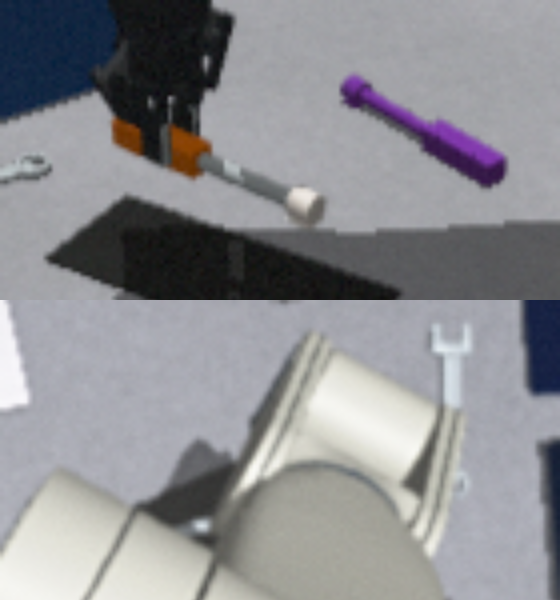

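The bar is held level across the handle, and the wrist reads 1.67 N, about the bar's weight. Next I approach the channel and find contact.

```bash
cat > push.py <<'E'
from h import *
g=P["gauge"];ax=np.array([np.cos(g[3]),np.sin(g[3]),0]);Z=.049;Y=.0005
def F(n=3): return -np.mean([manip.get_contact_force() for _ in range(n)],0)@ax
def pt(x,z=Z): return at(g,x-.140,Y,z)   # x = tip position along gauge
def gx(): return (manip.get_position()-at(g,0,0,0))@ax+.140
E
python3 - <<'E'
from push import *
o=ori(g[3],0)
manip.move_to(pt(-.112,.12),o);manip.servo_line(pt(-.112),rate=.12);manip.hold(.2)
f0=F();np.save("f0.npy",f0);print("base",f0,manip.get_contact_force(),manip.get_time())
x=-.112
while x<-.075:
    x+=.001;manip.servo_line(pt(x),rate=.02);f=F()-f0
    print(round(x,4),round(gx(),4),round(f,2))
    if f>1.2:break
print(manip.get_time());np.save("x.npy",x)
import cv2
a=[manip.camera(n)["image"][:,:,::-1] for n in("scene","top")]
cv2.imwrite("pics/p1.png",np.hstack([cv2.resize(a[0][170:300,220:350],(400,400)),cv2.resize(a[1][110:210,250:350],(400,400))]))
E
```

```text
base 0.3409006727217831 [ 0.53608597 -0.24110703 -0.79611609] 7.7667
-0.111 -0.1109 -0.45
-0.11 -0.1099 -0.9
-0.109 -0.1089 0.34
-0.108 -0.1079 -0.91
-0.107 -0.107 -1.29
-0.106 -0.1059 -1.4
-0.105 -0.1049 -0.46
-0.104 -0.104 -0.79
-0.103 -0.1029 0.84
-0.102 -0.1019 0.16
-0.101 -0.1009 -0.18
-0.1 -0.0999 -0.72
-0.099 -0.0989 0.41
-0.098 -0.0979 -0.55
-0.097 -0.0971 -0.82
-0.096 -0.0964 2.81
11.7667
```

View pics/p1.png

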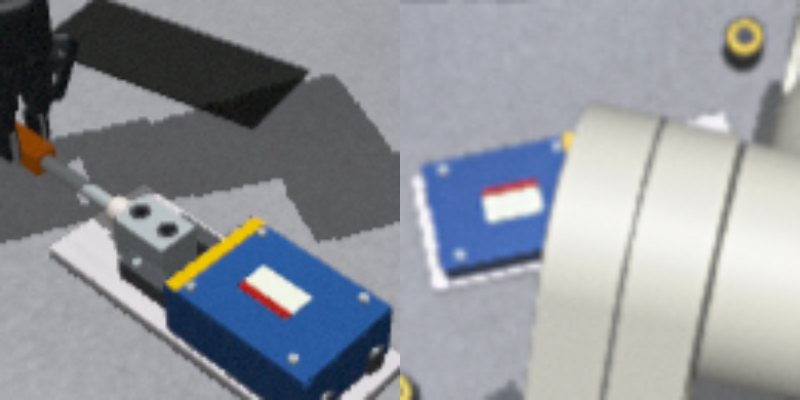

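In the scene half of the crop the tip meets the block's rear face squarely, at about (125,205), and force rose to 2.8 N at gauge x -0.096. So the block's front is near -0.036. Pushing on.

Run:
```python
from push import *
f0=-.4+float(np.load("f0.npy"));x=float(np.load("x.npy"));L=[];bad=False
t0=manip.get_time()
while x<0.002:
    x+=.004;manip.servo_line(pt(x),rate=.03);f=F()-f0;L.append((round(x*1e3,1),round(gx()*1e3,1),round(f,1)))
    if f>11:bad=True;break
print(L,manip.get_time()-t0);np.save("x.npy",x)
L=[];home=False
while not bad and x<.048:
    x+=.0005;manip.servo_line(pt(x),rate=.02);f=F()-f0;L.append((round(x*1e3,1),round(gx()*1e3,1),round(f,1)))
    if f>9.5:home=True;break
    if manip.get_time()>50:break
print(L,home,manip.get_time());np.save("x.npy",x)
```

```text
[(-92.0, np.float64(-91.7), np.float64(1.3)), (-88.0, np.float64(-87.5), np.float64(1.5)), (-84.0, np.float64(-83.5), np.float64(0.6)), (-80.0, np.float64(-79.6), np.float64(0.7)), (-76.0, np.float64(-75.6), np.float64(-0.4)), (-72.0, np.float64(-71.6), np.float64(0.6)), (-68.0, np.float64(-67.6), np.float64(0.9)), (-64.0, np.float64(-63.6), np.float64(0.6)), (-60.0, np.float64(-59.6), np.float64(0.8)), (-56.0, np.float64(-55.6), np.float64(0.4)), (-52.0, np.float64(-51.6), np.float64(1.0)), (-48.0, np.float64(-47.6), np.float64(1.3)), (-44.0, np.float64(-43.6), np.float64(0.1)), (-40.0, np.float64(-39.6), np.float64(1.1)), (-36.0, np.float64(-35.6), np.float64(0.6)), (-32.0, np.float64(-31.6), np.float64(0.3)), (-28.0, np.float64(-27.6), np.float64(0.3)), (-24.0, np.float64(-23.6), np.float64(1.0)), (-20.0, np.float64(-19.6), np.float64(1.0)), (-16.0, np.float64(-15.6), np.float64(0.9)), (-12.0, np.float64(-11.6), np.float64(-0.0)), (-8.0, np.float64(-7.6), np.float64(0.4)), (-4.0, np.float64(-3.6), np.float64(0.8)), (0.0, np.float64(0.4), np.float64(0.9)), (4.0, np.float64(4.4), np.float64(0.6))] 7.0832999999999995
[(4.5, np.float64(4.5), np.float64(1.6)), (5.0, np.float64(4.8), np.float64(4.0)), (5.5, np.float64(5.4), np.float64(4.4)), (6.0, np.float64(6.0), np.float64(3.7)), (6.5, np.float64(6.6), np.float64(2.5)), (7.0, np.float64(7.0), np.float64(3.6)), (7.5, np.float64(7.5), np.float64(4.5)), (8.0, np.float64(8.0), np.float64(4.3)), (8.5, np.float64(8.5), np.float64(4.6)), (9.0, np.float64(9.0), np.float64(4.5)), (9.5, np.float64(9.5), np.float64(5.1)), (10.0, np.float64(9.6), np.float64(6.3)), (10.5, np.float64(9.7), np.float64(8.7)), (11.0, np.float64(9.7), np.float64(10.2))] True 22.45
```

The block stalled at tip x 9.7 mm while force climbed from about 4.5 to 10.2 N. A slight rise over the previous 6 mm matches the pin, so this is the solid stop. One small confirming step, then back out and return the bar.

Run:
```python
from push import *
f0=-.4+float(np.load("f0.npy"));x=float(np.load("x.npy"))
x+=.0003;manip.servo_line(pt(x),rate=.01);print("confirm",gx()*1e3,F()-f0)
manip.servo_line(pt(x-.004),rate=.03);manip.servo_line(pt(-.115),rate=.12);manip.servo_line(pt(-.115,.12),rate=.15)
b=P["bar"]
manip.move_to(at(b,-.035,0,.10),ori(b[3],0));manip.servo_line(at(b,-.035,0,.045),rate=.1);manip.hold(.2)
z0=manip.get_contact_force()[2];z=.045
while z>.027:
    z-=.001;manip.servo_line(at(b,-.035,0,z),rate=.02);f=manip.get_contact_force()[2]-z0
    if f>3:break
print("down",z,manip.get_position()[2],f,manip.get_time())
manip.command_gripper(.05);manip.hold(.2)
manip.servo_line(at(b,-.035,0,.13),rate=.12)
manip.move_to(np.array([.35,-.32,.28]),ori(b[3],0));print(manip.get_time(),manip.get_contact_force())
import cv2
a=[manip.camera(n)["image"][:,:,::-1] for n in("scene","top")]
cv2.imwrite("pics/e1.png",np.hstack([cv2.resize(a[0][160:320,220:360],(400,457)),cv2.resize(a[1][130:240,240:430],(400,232)) if 0 else cv2.copyMakeBorder(cv2.resize(a[1][130:240,240:430],(400,232)),0,225,0,0,0)]))
```

```text
confirm 9.750554842719167 12.787234687648581
down 0.029999999999999985 0.03090408550994842 11.299980781719972 30.3
32.6583 [-0.26259463  0.89259547  0.64428215]
```

View pics/e1.png

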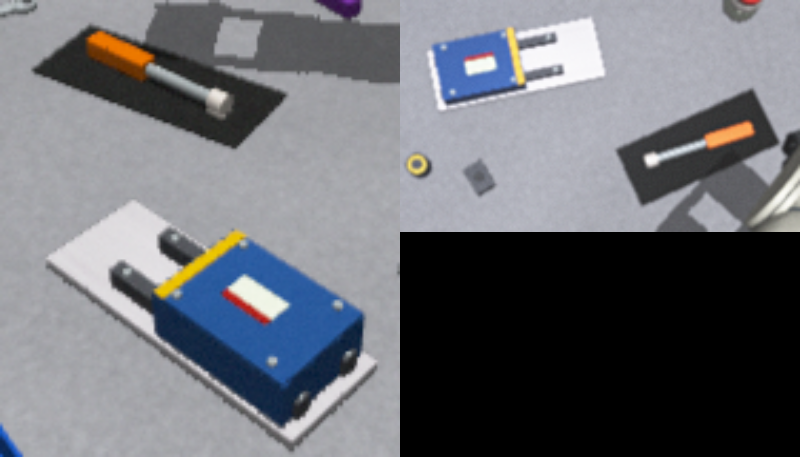

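The bar lies flat on its mat (scene half, about (160,72)). The channel is empty up to the hood, so the block is inside, and the gauge, spare block and bushing have not moved. The confirming step raised force to 12.8 N with no motion, so the block is home. Handing in.

```bash
python3 -c "
from rig import manip
print(manip.sign_off())"
```

```text
the job is handed in; nothing more can be done
None
```

Handed in at about 33 s: the guide block is home against the stop (highest force reading 12.8 N, limit 22 N), the bar is back flat on its mat, and no other stock appears to have moved.

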